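Shut the sample case and scan its label

TASK

Book in the loaded sample case: first shut its lid fully, then draw the code scanner up out of its charging stand, tip it nose-down and hold it in the air over the case with its window looking steeply down (within about 40 degrees of straight down) and its line of sight on the middle of the label, the window about 10 cm from the label. Finish like that, still holding the scanner steady in the gripper, with nothing else touching it, the lid shut, and the gauge, the jar and the weight left where they stand.

Things in the scene. Friction and masses are not known exactly. Their poses are not given: they have to be found in the camera images.
- case: grey plastic sample case, fixed to the bench, 170 (x) x 220 (y) x 70 mm high without its lid; dark foam inside with a metal valve body (the sample) in its pocket, below the rim. Origin: centre of its underside; z up; its open front faces its -x (towards the robot, give or take 0.3 rad), its hinge runs along y at the top of its back edge (+x)
- lid (a joint): the case's lid angle in rad: 0 = fully shut, grows as it opens up and back; starts between 0.9 and 1.4 (90 degrees = lid upright). The hinge is stiff and stays where it is left; at the front edge about 2 to 3 N turns it. The lid stops dead at 0. The lid is a flat plate 170 x 220 x 16 mm, with a black thumb tab 12 mm long and 50 mm wide in the middle of its front edge
- lid_hinge (a point): point on the hinge axis, middle of the case's back edge, 70 mm above the bench, level with the lid's underside; it turns with the lid: its -x runs along the lid to the front edge 170 mm away, its z out of the lid's outer face (16 mm above the underside)
- lid_front (a point): middle of the lid's front edge on its outer (label) face; moves with the lid. Lid shut: 86 mm above the bench
- label (a point): centre of the white 60 x 60 mm label with a square black code, in the middle of the lid's outer face (faces up when the lid is shut, 86 mm above the bench); its z is out of the face
- stand: white charging stand fixed to the bench: round foot 112 mm across, with a square cup 72 mm high in its middle, outside 50 (x) x 44 (y) mm, hole 40 x 34 mm and 50 mm deep (floor 22 mm above the bench). Origin: centre of its underside, z up; -x is the side the scanner's nose looks to
- cup_mouth (a point): centre of the cup's mouth, 72 mm above the bench
- scanner: cordless pistol-shaped code scanner, about 0.2 kg, upright with its dark handle in the stand's cup (2 mm of play; lifts straight up, clear after 50 mm). Origin: centre of the handle's foot; z up the handle (36 x 30 mm, 115 long), nose to -x. On top a blue head 100 mm long, 52 wide (along y, flat sides), 42 high, drooping 20 degrees nose-down; top 168 mm above the foot
- head (a point): centre of the scanner's blue head (132 mm above the handle's foot, 15 mm to the nose side): a place to take it across its 52 mm width; its axes are those of the scanner
- window (a point): centre of the scanner's dark red window at the nose, 50 mm ahead of the head's centre. Its z axis is the line of sight, out of the window (in the stand: 20 degrees below level); its y is the scanner's y
- gauge: bystander: black and steel round digital pressure gauge, 76 mm across, upright on a brass stem and steel foot of 64 mm, 146 mm high, origin at the underside
- jar: bystander: amber screw jar 58 mm across, 85 mm high, origin at the underside
- weight: bystander: steel test weight 48 mm across with a knob, 68 mm high, origin at the underside
Mind the look-alikes: they are no part of the job. Of the things that look like the stand, take the one that is farthest to the robot's left at the start.

How it is judged:
On the way, in this order (a step that is already met when the one before it is completed fails the run):
1. the lid is fully shut while the scanner is still in its stand (value of joint lid below 0.04 rad and distance between scanner and cup_mouth below 0.058 m), for 0.2 s.
2. the scanner is drawn right out of the cup (z of scanner in the frame of cup_mouth above 0.005 m and contact force between the fingers and scanner above 1 N), for 0.1 s.
At the end, for the whole second after the job is handed in: Lid shut (under 0.04 rad). Scanner gripped, still, its handle's foot over 40 mm above the bench, touching neither case, stand nor bystander; sight within 42 degrees of straight down, passing within 25 mm (each way) of the label's centre; window 60 to 150 mm from the label along the sight (value of joint lid below 0.04 rad and contact force between the fingers and scanner above 2 N and height (world z) of scanner above 0.04 m and angle between window's own z axis and vertical above 2.4 rad and x of label in the frame of window between -0.025 and 0.025 m and y of label in the frame of window between -0.025 and 0.025 m and z of label in the frame of window between 0.06 and 0.15 m and contact force between scanner and case below 0.1 N and contact force between scanner and stand below 0.1 N and contact force between scanner and weight below 0.1 N and contact force between scanner and gauge below 0.1 N and contact force between scanner and jar below 0.1 N and linear speed of scanner below 0.03 m/s); the arm keeps its last pose, push and grip.
It fails at once if a bystander is pushed away by over 30 mm or tipped (distance of any of gauge, jar, weight from where it was at the start of the episode above 0.03 m or angle between any of gauge, jar, weight's own z axis and vertical above 0.5 rad).
It also fails if it takes over 67 s, if anything falls off the work surface, if the arm or the gripper's body presses on something with over 40 N, if the wrist force passes 120 N, or if a joint passes its speed limit or range.

ROBOT

A 7-joint arm with a two-finger parallel gripper is mounted at the origin on the work surface. World frame = base frame: x ahead of the robot, y to its left, z up, the work surface at z = 0. Lengths are in m, angles in rad, forces in N, time in s.
With the tool pointing down it reaches from about 0.425 to 0.875 m from the base axis. Payload 4.7 kg.
Tool frame: the origin (TCP) lies midway between the tips of the shut fingers; the grasp point (between the pads) lies 19 mm behind it; z points along the fingers, x is the direction in which the jaws open and shut, and the axes are right-handed (so a half turn about z gives the same grasp; the last joint's range is limited). The gripper opens to 87 mm and grips with 3 to 60 N. Pads are 19 mm wide; open, the fingers measure 117 mm over their backs; the gripper's body (75 mm by 190 mm) begins 51 mm behind the grasp point.
Start: joints at [1.259, 0.321, -0.07, 1.45, 0.023, 1.371, -0.057], TCP at [0.208, -0.616, 0.197] pointing down, gripper open.
Joint ranges: [-2.86, 2.86], [-0.3, 2.09], [-1.38, 1.24], [0.06, 2.45], [-1.56, 4.7], [0.09, 2.05], [-2.69, 2.69]. Speed limits (rad/s): [2.57, 2.57, 3.14, 3.14, 3.14, 3.14, 3.14].

INTERFACE

Orientations are given as a rotation vector (axis times angle).
In Python, from bench import get_state, eyes, ticket gives the robot as it stands.
- The arm moves only by the tool carry_out, never from a script. Its argument "motion" is a list of rows, each a list of 2 entries, a list of its own where there are three numbers: the shift along the world's x, y, z in m, then the turn about the world's z in rad. A call has 1 to 20 rows; each row is the pose to reach, as a shift and turn from the pose commanded when the call began; what a row does not reach only later rows make up. A row lasts 1/10 s, in which the tool goes at most 50 mm and 8.59 degrees, less where a joint would pass 70% of its speed; a pose out of reach is approached as far as the arm can. A call with a gripper value outside its range is refused whole. "grip" is the gripper command: -1 is fully open, 1 is shut, values between are in proportion, set as the call begins (left out, the last holds). The fingers move at their own pace and stop on an object; "squeeze" is the grip in N (left out, the last holds). Time passes only in rows, so rows that repeat a pose let the fingers close. It gives the time, the measured TCP pose, the force and the opening at its end, in the units of the state.
- get_state(): the state, without advancing time (a new reading comes with each control period).
- eyes.get_image(name): name is "scene" or "top"; returns a dict with "pixels" (400x640x3 uint8, blue, green, red), "mtx" (3x3 intrinsics, pixels), "extrinsics" (4x4, takes a point from camera to world coordinates). Camera axes: x right, y down, z forward; pixel columns grow to the right and rows downward; lengths in m; the calibration is good to about 2 mm. A picture is of the moment at which its call begins. There is no depth.
- ticket.close_job(): hands the job in, once; it reports no verdict.
The state is a dict: "time": time; "joint_positions": joint angles; "qd": joint speeds; "joint_torque": joint torques, N m; "position": TCP position; "tool_rot": TCP orientation; "ft_force": force on the tool from outside, world axes, zero at the start; "torque": the same for the moment, N m; "grip_width": opening from 0.0 (shut) to 1.0 (fully open).
Only numpy, scipy, OpenCV 4.12 (cv2) and the standard library are available. Lean on these libraries where they do the work, as an engineer would, in place of code of your own. Each camera call takes 0.05 s, during which the arm holds its last target. There are 200 camera calls.

## Working session

There is one attempt and no reset: what is moved stays moved. The work goes in short steps, Python scripts to look and compute and a tool call to move; the robot and the scene stay as the last step left them, time stands still between calls to the robot, and variables do not carry over. Pictures are saved under pics/ and viewed, about 8 in all and at most 12, crops included, and the job is handed in when it is done.

Besides the shell and the picture viewer there is one more tool, called after "Emit:" as name(argument=value, ...), one argument or row to a line, values as JSON. carry_out: Moves the arm, as the interface text tells. Its arguments: {"type":"object","properties":{"motion":{"type":"array","items":{"type":"array"}},"grip":{"type":"number"},"squeeze":{"type":"number"}},"required":["motion"]}

```bash
mkdir -p pics
cat > h.py <<'E'
import numpy as np, cv2
from bench import get_state, eyes, ticket
def img(n):
    d=eyes.get_image(n); return np.array(d["pixels"]),np.array(d["mtx"]),np.array(d["extrinsics"])
def ray(u,v,K,T):
    d=T[:3,:3]@np.linalg.inv(K)@np.array([u,v,1.]); return T[:3,3],d/np.linalg.norm(d)
def onz(u,v,z,K,T):
    o,d=ray(u,v,K,T); return o+d*(z-o[2])/d[2]
def proj(p,K,T):
    q=np.linalg.inv(T)@np.append(p,1.); q=K@q[:3]; return q[:2]/q[2]
E
python3 - <<'E'
from h import *
for n in("scene","top"):
    p,K,T=img(n); cv2.imwrite(f"pics/{n}0.png",p); print(n,K.round(1).tolist(),T.round(3).tolist())
print(get_state())
E
```

```text
scene [[442.1, 0.0, 320.9], [0.0, 442.1, 196.7], [0.0, 0.0, 1.0]] [[-0.286, 0.756, -0.589, 1.044], [0.958, 0.234, -0.165, 0.16], [0.013, -0.611, -0.791, 0.798], [0.0, 0.0, 0.0, 1.0]]
top [[506.7, 0.0, 313.2], [0.0, 506.7, 208.1], [0.0, 0.0, 1.0]] [[0.016, -0.984, 0.175, 0.372], [-1.0, -0.015, 0.009, -0.003], [-0.006, -0.175, -0.985, 1.155], [0.0, 0.0, 0.0, 1.0]]
{'time': 0.1, 'joint_positions': array([ 1.25910243,  0.32173529, -0.07010254,  1.45154468,  0.02262354,
        1.37082147, -0.05690206]), 'qd': array([-0.00011242, -0.00109227, -0.00061676, -0.00352221, -0.00030302,
        0.0001608 , -0.00067538]), 'joint_torque': array([-5.20241538e-04, -4.92570090e+01, -4.06266460e-01, -3.13397741e+01,
       -6.42158766e-02,  3.94821726e-02,  7.79576271e-05]), 'position': array([ 0.20781907, -0.61530859,  0.19598408]), 'tool_rot': array([-2.55160342e+00,  1.83117350e+00,  2.29416033e-03]), 'ft_force': array([ 0.10506815, -1.10960723,  0.27354684]), 'torque': array([-0.02103376, -0.03802849, -0.01408434]), 'grip_width': 0.9962894899607845}
```

View pics/scene0.png

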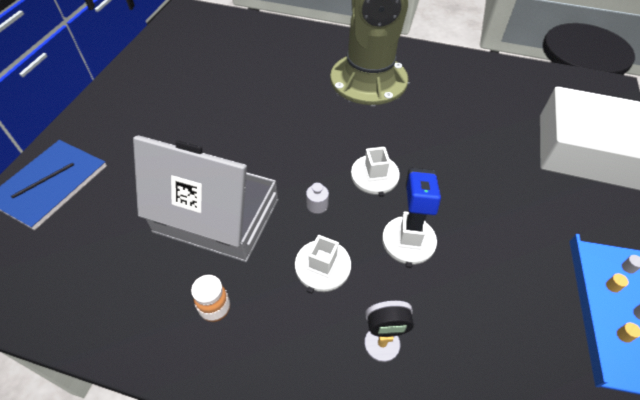

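View pics/top0.png

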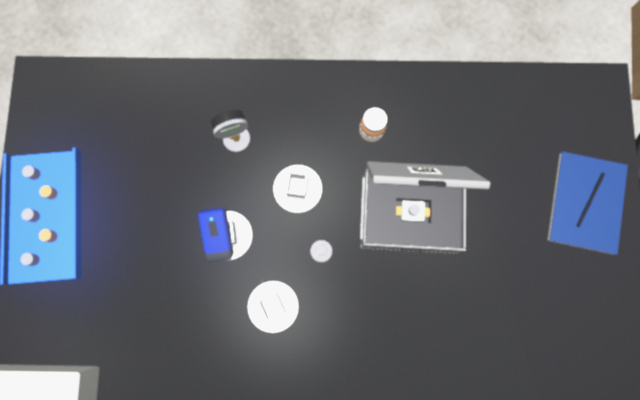

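Candidates for the stand (top view, robot's left is image left): the one at (235,235) with the scanner, the one at (298,188), and the one at (273,306). The leftmost, at (235,235), holds the scanner. I'll check it in a crop and measure it.

Run:
```python
from h import *
s=cv2.imread("pics/scene0.png"); t=cv2.imread("pics/top0.png")
a=cv2.resize(s[155:275,370:450],None,fx=4.9,fy=4.9,interpolation=cv2.INTER_CUBIC)
b=cv2.resize(t[195:275,190:270],(392,392),interpolation=cv2.INTER_CUBIC)
c=np.zeros((588,784,3),np.uint8); c[:a.shape[0],:392]=a[:588,:392]; c[:392,392:]=b
cv2.imwrite("pics/crop1.png",c)
d=np.zeros((600,800,3),np.uint8)
a=cv2.resize(s[130:260,125:285],(480,390),interpolation=cv2.INTER_CUBIC); d[:390,:480]=a
b=cv2.resize(t[150:260,350:500],(320,235),interpolation=cv2.INTER_CUBIC); d[:235,480:]=b
cv2.imwrite("pics/crop2.png",d)
ps,Ks,Ts=img("scene"); pt,Kt,Tt=img("top")
# blue head masks
for n,p in(("s",s),("t",t)):
    hsv=cv2.cvtColor(p,cv2.COLOR_BGR2HSV)
    m=cv2.inRange(hsv,(112,150,60),(130,255,255))
    for cn in cv2.findContours(m,cv2.RETR_EXTERNAL,cv2.CHAIN_APPROX_SIMPLE)[0]:
        if cv2.contourArea(cn)>150: print(n,"blue",cv2.contourArea(cn),cv2.boundingRect(cn),cv2.minAreaRect(cn))
g=cv2.cvtColor(t,cv2.COLOR_BGR2GRAY)
m=(g>175).astype(np.uint8)
for cn in cv2.findContours(m,cv2.RETR_EXTERNAL,cv2.CHAIN_APPROX_NONE)[0]:
    r=cv2.boundingRect(cn)
    if cv2.contourArea(cn)>300 and r[1]>90: print("white",r,onz(r[0]+r[2]/2,r[1]+r[3]/2,.008,Kt,Tt).round(3))
for nm,u,v,z in[("gauge foot",236,139,0.005),("jar top",375,119,.085),("weight",321,251,.04),("case FL",363,247,.07),("case FR",465,250,.07),("BL",363,180,.07)]:
    print(nm,onz(u,v,z,Kt,Tt).round(3))
```

```text
s blue 1207.5 (407, 172, 34, 43) ((423.5, 193.0), (42.0, 33.0), 90.0)
s blue 433.0 (0, 128, 20, 46) ((9.5, 150.5), (19.0, 45.0), 0.0)
s blue 6220.0 (0, 26, 92, 124) ((43.35694122314453, 87.02017211914062), (70.01605224609375, 111.6397705078125), 49.96974182128906)
s blue 3593.5 (67, 0, 97, 78) ((110.00000762939453, 20.000003814697266), (57.982749938964844, 103.23758697509766), 45.0)
s blue 242.0 (57, 0, 29, 17) ((71.0, 8.0), (16.0, 28.0), 90.0)
s blue 2322.0 (0, 0, 63, 72) ((19.12415885925293, 27.07135009765625), (43.7772216796875, 85.44267272949219), 50.44033432006836)
t blue 985.5 (198, 209, 31, 44) ((213.08108520507812, 230.4864959716797), (42.414939880371094, 25.31744384765625), 80.53767395019531)
t blue 214.5 (76, 174, 5, 95) ((78.0, 221.0), (94.0, 4.0), 90.0)
white (0, 370, 80, 30) [0.176 0.594 0.008]
white (247, 281, 52, 52) [0.351 0.093 0.008]
white (310, 240, 22, 22) [ 0.477 -0.012  0.008]
white (226, 211, 27, 49) [0.509 0.174 0.008]
white (396, 200, 34, 21) [ 0.573 -0.222  0.008]
white (373, 175, 117, 13) [ 0.642 -0.266  0.008]
white (360, 172, 106, 79) [ 0.571 -0.222  0.008]
white (35, 171, 39, 109) [0.526 0.599 0.008]
white (273, 164, 50, 49) [0.621 0.043 0.008]
white (362, 107, 26, 24) [ 0.792 -0.136  0.008]
gauge foot [0.739 0.192 0.005]
jar top [ 0.764 -0.127  0.085]
weight [ 0.474 -0.012  0.04 ]
case FL [ 0.481 -0.102  0.07 ]
case FR [ 0.478 -0.32   0.07 ]
BL [ 0.629 -0.102  0.07 ]
```

View pics/crop1.png

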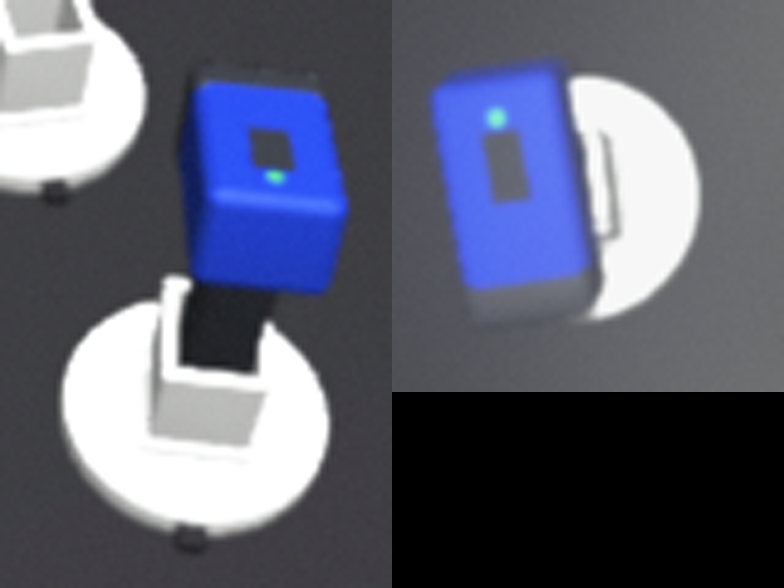

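View pics/crop2.png

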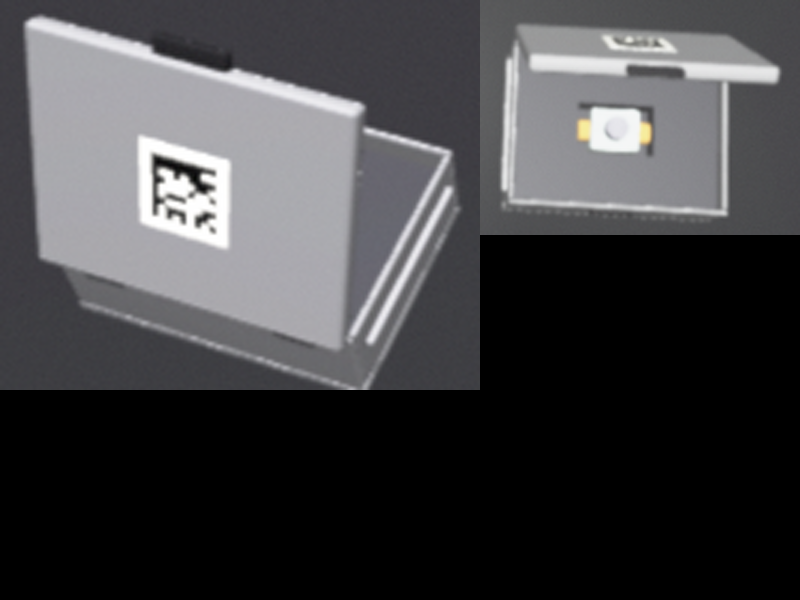

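Run:
```python
from h import *
ps,Ks,Ts=img("scene"); pt,Kt,Tt=img("top")
def tri(a,b):
    o1,d1=ray(*a,Ks,Ts); o2,d2=ray(*b,Kt,Tt)
    A=np.c_[d1,-d2]; x=np.linalg.lstsq(A,o2-o1,rcond=None)[0]
    p,q=o1+x[0]*d1,o2+x[1]*d2; return (p+q)/2,np.linalg.norm(p-q)
S1=lambda x,y:(370+x/4.9,155+y/4.9); T1=lambda x,y:(190+(x-392)/4.9,195+y/4.9)
S2=lambda x,y:(125+x/3,130+y/3); T2=lambda x,y:(350+(x-480)/2.133,150+y/2.133)
for n,a,b in[("head rear -y",S1(208,192),T1(557,64)),("head rear +y",S1(345,208),T1(435,92)),
 ("head nose +y",S1(323,88),T1(470,290)),("head nose -y",S1(198,86),T1(588,278)),
 ("lid front -y",S2(28,25),T2(778,67)),("lid front +y",S2(360,108),T2(532,57)),
 ("hinge -y",S2(42,262),T2(725,37)),("hinge +y",S2(340,348),T2(517,27)),("label",S2(184,193),T2(640,44))]:
    p,e=tri(a,b); print(n,p.round(3),round(e,4))
print("stand foot top",onz(*T1(576,198),.008,Kt,Tt).round(3))
# scene: stand foot ellipse fit
g=cv2.inRange(cv2.cvtColor(ps,cv2.COLOR_BGR2HSV),(0,0,150),(180,60,255))
c=max((c for c in cv2.findContours(g,cv2.RETR_EXTERNAL,cv2.CHAIN_APPROX_NONE)[0] if cv2.boundingRect(c)[0]>375 and cv2.boundingRect(c)[0]<395 and cv2.boundingRect(c)[1]>150),key=cv2.contourArea)
P=np.array([onz(*q[0],.006,Ks,Ts)[:2] for q in c])
P=P[(P[:,0]>.5)]; H=cv2.convexHull(P.astype(np.float32))[:,0]
print("scene foot circle",cv2.minEnclosingCircle(P.astype(np.float32)))
for q in [(162,372),(265,378),(165,280)]: print("cup rim",onz(*S1(*q),.072,Ks,Ts).round(3))
for q in [(148,432),(250,447)]: print("cup base",onz(*S1(*q),.010,Ks,Ts).round(3))
for n,u,v,z in[("gauge foot",383,346,.005),("gauge head",391,318,.108),("jar base",213,309,0.005),("weight",317,203,.02)]: print(n,onz(u,v,z,Ks,Ts).round(3))
```

```text
head rear -y [0.54  0.181 0.191] 0.0058
head rear +y [0.529 0.23  0.186] 0.0055
head nose +y [0.453 0.217 0.163] 0.0055
head nose -y [0.459 0.171 0.155] 0.0047
lid front -y [ 0.591 -0.322  0.227] 0.0048
lid front +y [ 0.596 -0.106  0.23 ] 0.0064
hinge -y [ 0.66  -0.325  0.071] 0.0017
hinge +y [ 0.666 -0.109  0.075] 0.0038
label [ 0.63  -0.218  0.149] 0.0052
stand foot top [0.509 0.201 0.008]
scene foot circle ((0.5092650651931763, 0.20474417507648468), 0.05719633027911186)
cup rim [0.537 0.187 0.072]
cup rim [0.528 0.227 0.072]
cup rim [0.492 0.18  0.072]
cup base [0.526 0.189 0.01 ]
cup base [0.521 0.231 0.01 ]
gauge foot [0.746 0.198 0.005]
gauge head [0.736 0.196 0.108]
jar base [ 0.771 -0.124  0.005]
weight [ 0.484 -0.006  0.02 ]
```

Emit:
carry_out(
  motion=[
    [[0.0,0.0,0.05],0],
    [[0.02,0.02,0.1],-0.1],
    [[0.07,0.06,0.105],-0.18],
    [[0.11,0.09,0.105],-0.18],
    [[0.15,0.12,0.105],-0.18],
    [[0.19,0.155,0.105],-0.18],
    [[0.23,0.19,0.105],-0.18],
    [[0.27,0.22,0.105],-0.18],
    [[0.31,0.25,0.105],-0.18],
    [[0.35,0.285,0.105],-0.18],
    [[0.39,0.32,0.105],-0.18],
    [[0.43,0.35,0.105],-0.18],
    [[0.455,0.375,0.105],-0.18],
    [[0.455,0.38,0.105],-0.18],
    [[0.455,0.38,0.105],-0.18],
    [[0.455,0.38,0.105],-0.18],
  ],
  grip=1,
)

```text
time: 1.9
position: [0.6626, -0.2365, 0.3017]
tool_rot: [2.376, -2.053, -0.0]
ft_force: [-0.0, -1.1, -0.6]
grip_width: 0.009
```

Emit:
carry_out(
  motion=[
    [[0,0,-0.04],0],
    [[0,0,-0.08],0],
    [[0,0,-0.112],0],
    [[0,0,-0.115],0],
    [[-0.017,0,-0.115],0],
    [[-0.033,0,-0.116],0],
    [[-0.046,0,-0.119],0],
    [[-0.059,0,-0.123],0],
    [[-0.07,0,-0.128],0],
    [[-0.081,0,-0.134],0],
    [[-0.091,0,-0.141],0],
    [[-0.101,0,-0.15],0],
    [[-0.11,0,-0.159],0],
    [[-0.118,0,-0.169],0],
    [[-0.124,0,-0.18],0],
    [[-0.13,0,-0.191],0],
    [[-0.134,0,-0.204],0],
    [[-0.137,0,-0.213],0],
  ],
)

```text
time: 3.7
position: [0.5253, -0.2365, 0.088]
tool_rot: [2.376, -2.054, -0.0]
ft_force: [0.3, -0.7, 0.7]
grip_width: 0.006
```

Run:
```python
from h import *
s,_,_=img("scene"); t,_,_=img("top"); print(get_state()["position"],get_state()["ft_force"])
cv2.imwrite("pics/lid.png",cv2.resize(np.hstack([s[110:260,120:440],t[120:270,280:600]]),(800,188)))
```

```text
[ 0.5245139  -0.23567053  0.08706592] [-0.32140461  0.00978923 -0.30675908]
```

View pics/lid.png

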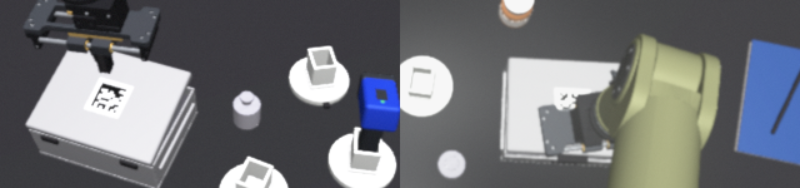

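The view shows the lid almost flat with the fingers on it next to the label (at about (105,97)). I'll press until it stops.

Emit:
carry_out(
  motion=[
    [[0,0,-0.002],0],
    [[0,0,-0.004],0],
    [[0,0,-0.005],0],
    [[0,0,-0.005],0],
    [[0,0,-0.005],0],
  ],
)

```text
time: 4.3
position: [0.5263, -0.2357, 0.0841]
tool_rot: [-2.377, 2.053, -0.0]
ft_force: [-0.3, -1.0, 0.0]
grip_width: 0.004
```

Emit:
carry_out(
  motion=[
    [[0,0,-0.002],0],
    [[0,0,-0.004],0],
    [[0,0,-0.004],0],
    [[0,0,-0.004],0],
  ],
)

```text
time: 4.7
position: [0.526, -0.2358, 0.0798]
tool_rot: [2.377, -2.054, -0.0]
ft_force: [-0.1, 0.7, 0.4]
grip_width: 0.004
```

Run:
```python
from h import *
s,K,T=img("scene"); c=s[95:255,115:315].copy(); c=cv2.resize(c,(800,640),interpolation=cv2.INTER_CUBIC)[:600]
cv2.imwrite("pics/lid2.png",c); print(get_state()["ft_force"],get_state()["position"],proj(get_state()["position"],K,T))
for p in [(.48,-.103,.086),(.48,-.323,.086),(.65,-.323,.086),(.65,-.103,.086),(.565,-.213,.086)]: print(proj(np.array(p),K,T).round(1), ((proj(np.array(p),K,T)-[115,95])*4).round())
```

```text
[0.19306985 0.61465569 0.18695633] [ 0.5260012  -0.23586551  0.07985376] [207.92412346 175.53916116]
[274.1 172. ] [636. 308.]
[180.3 149.6] [261. 219.]
[139.7 209.1] [ 99. 457.]
[242.9 236.8] [512. 567.]
[209.3 189.9] [377. 380.]
```

View pics/lid2.png

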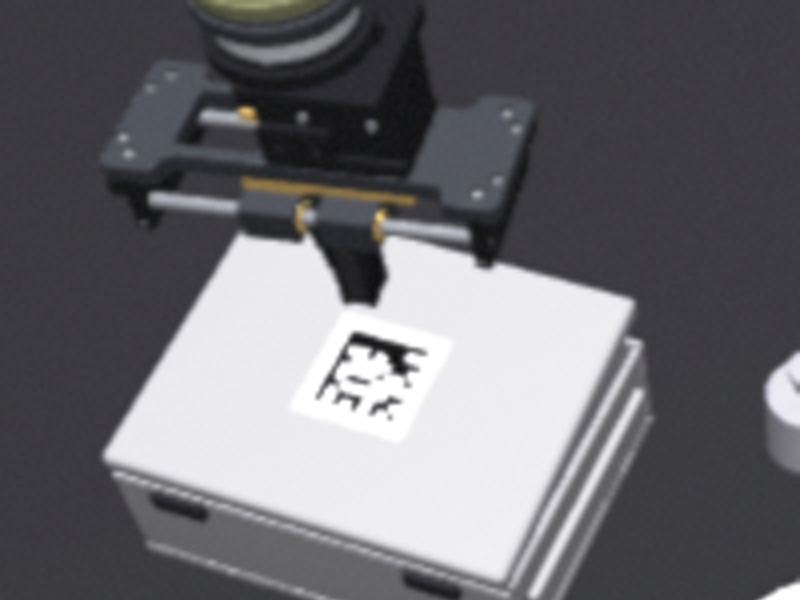

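The lid is nearly flat. Its front-right corner is at (633,300), against (636,308) predicted for shut, and the fingertip is at (360,303) by the label. No contact force yet, so I'll keep going down in small steps.

Emit:
carry_out(
  motion=[
    [[0,0,-0.0015],0],
    [[0,0,-0.003],0],
    [[0,0,-0.003],0],
  ],
)

```text
time: 5.05
position: [0.5259, -0.2359, 0.0768]
tool_rot: [2.377, -2.054, -0.0]
ft_force: [0.2, -0.3, 1.0]
grip_width: 0.008
```

Emit:
carry_out(
  motion=[
    [[0,0,-0.0015],0],
    [[0,0,-0.003],0],
    [[0,0,-0.003],0],
  ],
)

```text
time: 5.35
position: [0.5259, -0.2358, 0.0737]
tool_rot: [2.377, -2.054, -0.0]
ft_force: [0.0, -0.2, 0.4]
grip_width: 0.006
```

Emit:
carry_out(
  motion=[
    [[0,0,-0.0015],0],
    [[0,0,-0.003],0],
    [[0,0,-0.003],0],
  ],
)

```text
time: 5.65
position: [0.5259, -0.2358, 0.0707]
tool_rot: [2.377, -2.054, -0.0]
ft_force: [-0.4, 1.0, 0.0]
grip_width: 0.008
```

Run:
```python
from h import *
s,K,T=img("scene"); a=cv2.imread("pics/lid2.png"); c=cv2.resize(s[95:255,115:315],(800,640),interpolation=cv2.INTER_CUBIC)[:600]
print(get_state()["ft_force"],get_state()["position"],get_state()["joint_torque"].round(2),(proj(get_state()["position"],K,T)-[115,95])*4)
cv2.imwrite("pics/lid3.png",cv2.resize(np.hstack([a[150:450,:],c[150:450,:]]),(800,150))); cv2.imwrite("pics/lid3c.png",c)
g=cv2.cvtColor(c,cv2.COLOR_BGR2GRAY)
# finger bottom row near col 360, lid corner columns
print("dark finger bottom:",[(x,np.where(g[250:340,x]<90)[0].max()+250) for x in (345,355,365)])
for im in (a,c):
    gg=cv2.cvtColor(im,cv2.COLOR_BGR2GRAY); m=(gg>200).astype(np.uint8)
    cn=max(cv2.findContours(m,0,1)[0],key=cv2.contourArea)[:,0]; q=cn[cn[:,1]<590]
    print(q[q[:,0].argmax()],q[q[:,0].argmin()])
```

```text
[0.30882134 0.46868908 0.4967655 ] [ 0.52603517 -0.23576139  0.07077588] [ 0.000e+00 -4.249e+01 -2.650e+00 -2.831e+01 -4.000e-02 -5.000e-02
 -0.000e+00] [375.05695681 333.26598242]
dark finger bottom: [(345, np.int64(302)), (355, np.int64(313)), (365, np.int64(313))]
[630 304] [107 451]
[633 316] [108 450]
```

Emit:
carry_out(
  motion=[
    [[0,0,-0.0015],0],
    [[0,0,-0.003],0],
    [[0,0,-0.003],0],
  ],
)

```text
time: 6.0
position: [0.5259, -0.2357, 0.0677]
tool_rot: [2.377, -2.054, -0.0]
ft_force: [0.3, 0.3, 0.4]
grip_width: 0.007
```

```bash
cat > m.py <<'E'
from h import *
s,K,T=img("scene"); c=cv2.resize(s[95:255,115:315],(800,640),interpolation=cv2.INTER_CUBIC)[:600]
g=cv2.cvtColor(c,cv2.COLOR_BGR2GRAY); m=(g>200).astype(np.uint8)
cn=max(cv2.findContours(m,0,1)[0],key=cv2.contourArea)[:,0]; q=cn[cn[:,1]<590]
print(q[q[:,0].argmax()],q[q[:,0].argmin()],[(x,np.where(g[250:350,x]<90)[0].max()+250) for x in (345,355,365)],get_state()["ft_force"].round(2))
cv2.imwrite("pics/lid4.png",c)
E
python3 m.py
```

```text
[634 319] [108 451] [(345, np.int64(302)), (355, np.int64(349)), (365, np.int64(349))] [-0.73 -0.43  0.44]
```

View pics/lid4.png

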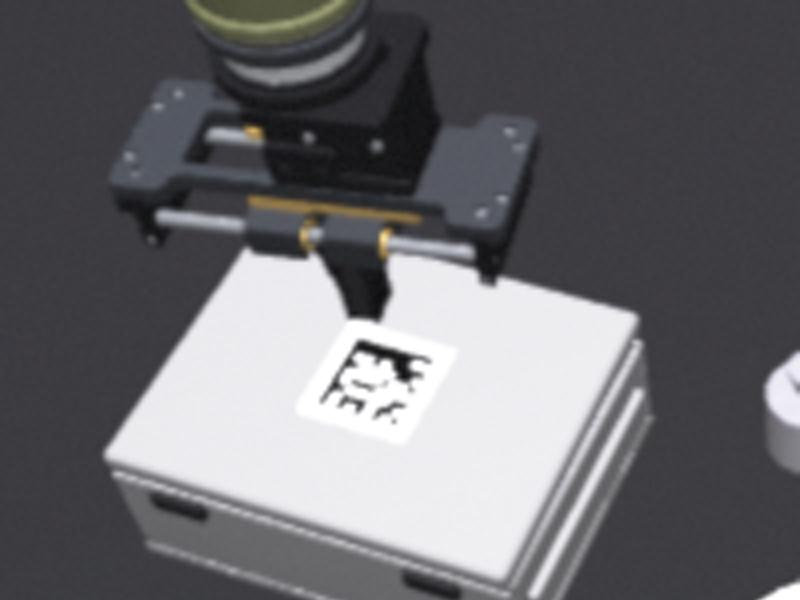

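Emit:
carry_out(
  motion=[
    [[0,0,-0.001],0],
    [[0,0,-0.002],0],
    [[0,0,-0.002],0],
  ],
)

```text
time: 6.35
position: [0.526, -0.2358, 0.0658]
tool_rot: [2.377, -2.054, -0.0]
ft_force: [0.9, 0.6, 0.6]
grip_width: 0.006
```

```bash
python3 m.py
```

```text
[634 323] [109 450] [(345, np.int64(302)), (355, np.int64(318)), (365, np.int64(349))] [-0.26 -0.52 -0.81]
```

Emit:
carry_out(
  motion=[
    [[0,0,-0.001],0],
    [[0,0,-0.002],0],
    [[0,0,-0.002],0],
  ],
)

```text
time: 6.7
position: [0.526, -0.2358, 0.0638]
tool_rot: [2.377, -2.054, -0.0]
ft_force: [-0.6, -0.3, -0.0]
grip_width: 0.008
```

```bash
python3 m.py
```

```text
[634 327] [109 450] [(345, np.int64(302)), (355, np.int64(320)), (365, np.int64(349))] [-0.49 -0.12 -0.51]
```

Emit:
carry_out(
  motion=[
    [[0,0,-0.001],0],
    [[0,0,-0.001],0],
  ],
)

```text
time: 6.95
position: [0.5261, -0.2358, 0.0629]
tool_rot: [2.377, -2.054, 0.0]
ft_force: [-0.5, 1.1, -0.1]
grip_width: 0.003
```

Emit:
carry_out(
  motion=[
    [[0,0,-0.001],0],
    [[0,0,-0.001],0],
  ],
)

```text
time: 7.15
position: [0.526, -0.2359, 0.0619]
tool_rot: [2.377, -2.054, -0.0]
ft_force: [0.1, 0.6, 0.1]
grip_width: 0.004
```

Emit:
carry_out(
  motion=[
    [[0,0,-0.001],0],
    [[0,0,-0.001],0],
  ],
)

```text
time: 7.35
position: [0.526, -0.2359, 0.0609]
tool_rot: [2.377, -2.054, 0.0]
ft_force: [-0.6, 0.1, 0.7]
grip_width: 0.006
```

```bash
python3 m.py; python3 -c "
from h import *
print(get_state()['joint_torque'].round(2))"
```

```text
[635 330] [109 451] [(345, np.int64(303)), (355, np.int64(324)), (365, np.int64(349))] [ 0.79 -0.54  0.29]
[ -0.1  -42.66  -2.83 -28.04  -0.09  -0.12  -0.  ]
```

Emit:
carry_out(
  motion=[
    [[0,0,-0.001],0],
    [[0,0,-0.002],0],
    [[0,0,-0.002],0],
  ],
)

```text
time: 7.7
position: [0.5261, -0.2359, 0.0608]
tool_rot: [2.377, -2.053, 0.0]
ft_force: [-4.4, 1.8, 10.0]
grip_width: 0.007
```

Emit:
carry_out(
  motion=[
    [[0,0,-0.001],0],
    [[0,0,-0.002],0],
    [[0,0,-0.002],0],
  ],
)

```text
time: 8.0
position: [0.5261, -0.2359, 0.0606]
tool_rot: [2.377, -2.053, 0.001]
ft_force: [-8.8, 2.9, 21.8]
grip_width: 0.004
```

```bash
python3 m.py
```

```text
[635 330] [109 451] [(345, np.int64(302)), (355, np.int64(324)), (365, np.int64(349))] [-8.4   3.11 20.56]
```

View pics/lid4.png

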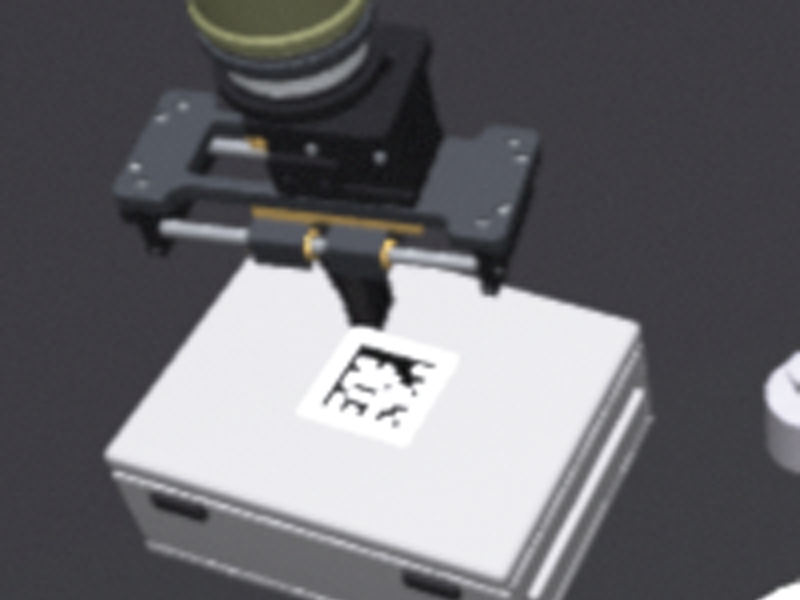

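The lid now hits its stop: force rises to 20 N with no motion, and the corner stays at (635,330). The TCP reads 0.061 there, but the lid top is 0.086, so either the TCP or the reading has an offset of about 25 mm. I'll go above the scanner and compare against the cameras.

Emit:
carry_out(
  motion=[
    [[0,0,0.03],0],
    [[0,0,0.08],0],
    [[0,0,0.13],0],
    [[0,0.01,0.18],0],
    [[0,0.04,0.205],0],
    [[-0.002,0.08,0.205],0],
    [[-0.004,0.12,0.205],0],
    [[-0.008,0.16,0.205],0],
    [[-0.012,0.2,0.205],0],
    [[-0.016,0.24,0.205],0],
    [[-0.02,0.28,0.205],0],
    [[-0.022,0.32,0.205],0],
    [[-0.023,0.36,0.205],0],
    [[-0.023,0.4,0.205],0],
    [[-0.023,0.43,0.205],0],
    [[-0.023,0.438,0.205],0],
    [[-0.023,0.438,0.205],0],
    [[-0.023,0.438,0.205],0],
  ],
  grip=1,
)

```text
time: 9.85
position: [0.5034, 0.2005, 0.2617]
tool_rot: [2.375, -2.055, 0.001]
ft_force: [-0.0, 0.2, 0.3]
grip_width: 0.001
```

Run:
```python
from h import *
s,K,T=img("scene"); t,Kt,Tt=img("top"); P=get_state()["position"]; print(P,get_state()["ft_force"])
u=proj(P,K,T); u2=proj(P+[0,0,.025],K,T); print(u,u2)
x0,y0=int(u[0])-60,int(u[1])-80
c=cv2.resize(s[max(y0,0):y0+160,x0:x0+130],None,fx=3.7,fy=3.7,interpolation=cv2.INTER_CUBIC)
for q,col in((u,(0,0,255)),(u2,(0,255,0))): cv2.drawMarker(c,tuple(((q-[x0,max(y0,0)])*3.7).astype(int).tolist()),col,0,12,1)
cv2.imwrite("pics/f.png",c); print(x0,max(y0,0))
# lid recheck: corners clear of arm
g=cv2.cvtColor(s,cv2.COLOR_BGR2GRAY); m=np.zeros_like(g); m[120:260,130:300]=(g[120:260,130:300]>190)*255
cn=max(cv2.findContours(m,0,1)[0],key=cv2.contourArea); print(cv2.approxPolyDP(cn,6,True)[:,0].tolist())
hs=cv2.cvtColor(t,cv2.COLOR_BGR2GRAY); 
d=cv2.resize(t[140:270,350:500],None,fx=2,fy=2); cv2.imwrite("pics/lidtop.png",d)
```

```text
[0.50360449 0.2000399  0.26184805] [ 0.1037886   0.11058509 -1.21428065]
[432.86605045 153.96935499] [436.15798077 143.35484939]
372 73
[[184, 151], [142, 208], [241, 238], [273, 176]]
```

View pics/f.png

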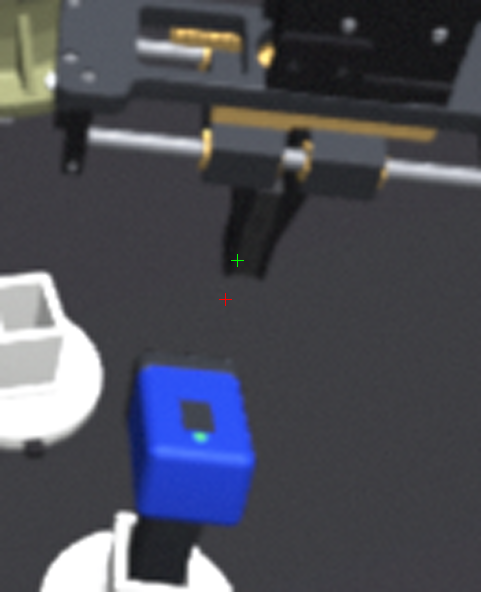

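Emit:
carry_out(
  motion=[
    [[0,0,0],0],
    [[0,0,0],0],
    [[0,0,0],0],
    [[0,0,0],0],
    [[0,0,-0.03],0],
    [[0,0,-0.06],0],
    [[0,0,-0.085],0],
    [[0,0,-0.1],0],
    [[0,0,-0.115],0],
    [[0,0,-0.125],0],
    [[0,0,-0.132],0],
    [[0,0,-0.14],0],
    [[0,0,-0.14],0],
  ],
  grip=-1,
)

```text
time: 11.25
position: [0.5027, 0.202, 0.1213]
tool_rot: [2.377, -2.053, -0.001]
ft_force: [0.3, 0.3, 0.3]
grip_width: 0.992
```

Run:
```python
from h import *
s,K,T=img("scene"); P=get_state()["position"]; print(P,get_state()["ft_force"],get_state()["grip_width"])
x0,y0=350,80
c=cv2.resize(s[y0:y0+200,x0:x0+150],None,fx=3,fy=3,interpolation=cv2.INTER_CUBIC)
for q,col in((proj(P,K,T),(0,0,255)),(proj(P+[0,0,.025],K,T),(0,255,0))): cv2.drawMarker(c,tuple(((q-[x0,y0])*3).astype(int).tolist()),col,0,12,1)
cv2.imwrite("pics/g.png",c)
```

```text
[0.50301121 0.20216714 0.12190308] [ 0.07947833 -0.5793395   0.45003773] 0.9945411873379467
```

View pics/g.png

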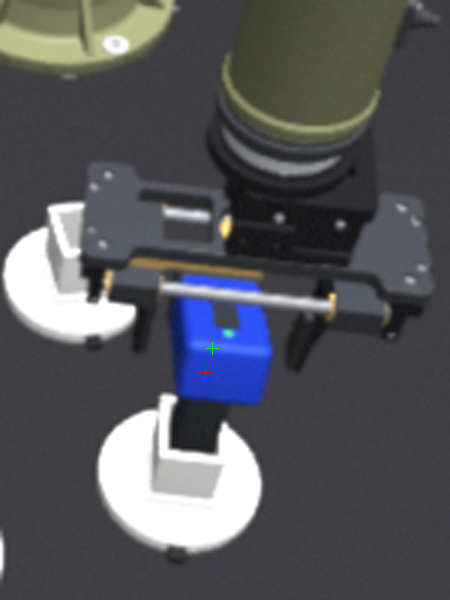

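The fingers straddle the blue head, with tips at (138,350) and (298,368) and the head centre about 4 px towards -y. I'll shift -6 mm in y, lower a little and close lightly, watching the side force.

Emit:
carry_out(
  motion=[
    [[0,-0.006,-0.003],0],
    [[0,-0.006,-0.006],0],
    [[0,-0.006,-0.006],0],
  ],
)

```text
time: 11.6
position: [0.503, 0.1956, 0.1158]
tool_rot: [2.376, -2.054, 0.0]
ft_force: [-0.5, -0.4, -0.3]
grip_width: 0.999
```

Emit:
carry_out(
  motion=[
    [[0,0,0],0],
    [[0,0,0],0],
    [[0,0,0],0],
    [[0,0,0],0],
    [[0,0,0],0],
    [[0,0,0],0],
  ],
  grip=1,
  squeeze=8,
)

```text
time: 12.2
position: [0.5029, 0.1968, 0.116]
tool_rot: [-2.377, 2.053, 0.001]
ft_force: [0.8, 1.3, -0.4]
grip_width: 0.608
```

Emit:
carry_out(
  motion=[
    [[0,0,0],0],
    [[0,0,0],0],
    [[0,0,0.01],0],
    [[0,0,0.02],0],
    [[0,0,0.03],0],
    [[0,0,0.04],0],
    [[0,0,0.05],0],
    [[0,0,0.06],0],
    [[0,0,0.075],0],
    [[0,0,0.085],0],
    [[0,0,0.085],0],
    [[0,0,0.085],0],
  ],
  squeeze=30,
)

```text
time: 13.4
position: [0.5031, 0.1961, 0.2011]
tool_rot: [2.377, -2.054, 0.001]
ft_force: [-1.2, 1.0, -2.4]
grip_width: 0.596
```

```bash
cat > hd.py <<'E'
from h import *
import sys
s,K,T=img("scene"); t,Kt,Tt=img("top"); S=get_state()
print(S["position"].round(4),S["ft_force"].round(2),round(S["grip_width"],3))
for n,p in(("s",s),("t",t)):
    m=cv2.inRange(cv2.cvtColor(p,cv2.COLOR_BGR2HSV),(112,150,60),(130,255,255)); m[:, :100]=0
    for cn in cv2.findContours(m,0,1)[0]:
        if cv2.contourArea(cn)>60: print(n,cv2.contourArea(cn),cv2.boundingRect(cn),cv2.approxPolyDP(cn,2.5,True)[:,0].tolist())
    if len(sys.argv)>1: cv2.imwrite(f"pics/{sys.argv[1]}_{n}.png",p)
E
python3 hd.py lift
```

```text
[0.5026 0.1959 0.2003] [-0.14 -0.32 -1.44] 0.604
s 1136.0 (413, 146, 37, 38) [[418, 146], [413, 164], [414, 180], [443, 183], [449, 164], [444, 148]]
s 2289.0 (100, 0, 64, 72) [[163, 0], [112, 0], [100, 11], [100, 71], [146, 25], [144, 20]]
t 82.0 (211, 236, 14, 11) [[223, 239], [211, 237], [215, 246], [222, 245]]
t 72.5 (212, 206, 6, 18) [[212, 206], [213, 222], [217, 223], [216, 206]]
```

Scanner is drawn (wrist load about 2 N). The tool cannot tilt, so I'll tip the scanner in the grip. That means going behind its own cup, lowering, loosening the squeeze, then moving nose-first so the cup's back rim swings the handle rearward.

Emit:
carry_out(
  motion=[
    [[0.02,0.003,0.0],0],
    [[0.04,0.006,0.0],0],
    [[0.056,0.0085,0.0],0],
    [[0.056,0.0085,0.0],0],
    [[0.056,0.0085,-0.02],0],
    [[0.056,0.0085,-0.04],0],
    [[0.056,0.0085,-0.06],0],
    [[0.056,0.0085,-0.075],0],
    [[0.056,0.0085,-0.084],0],
    [[0.056,0.0085,-0.084],0],
  ],
)

```text
time: 14.5
position: [0.5579, 0.2042, 0.1156]
tool_rot: [2.376, -2.052, -0.002]
ft_force: [0.7, -0.2, -2.2]
grip_width: 0.605
```

Emit:
carry_out(
  motion=[
    [[0,0,0],0],
    [[-0.008,-0.001,0],0],
    [[-0.016,-0.0025,0],0],
    [[-0.024,-0.0035,0],0],
    [[-0.03,-0.0045,0],0],
    [[-0.036,-0.0055,0],0],
  ],
  squeeze=12,
)

```text
time: 15.1
position: [0.523, 0.1995, 0.1176]
tool_rot: [-2.376, 2.052, -0.002]
ft_force: [2.0, 1.1, -2.3]
grip_width: 0.597
```

Emit:
carry_out(
  motion=[
    [[-0.006,-0.001,0],0],
    [[-0.012,-0.002,0],0],
    [[-0.018,-0.003,0],0],
    [[-0.024,-0.004,0],0],
    [[-0.03,-0.005,0],0],
    [[-0.036,-0.0055,0],0],
    [[-0.042,-0.0065,0],0],
    [[-0.047,-0.0075,0],0],
    [[-0.047,-0.0075,0],0],
  ],
)

```text
time: 16.0
position: [0.4749, 0.1916, 0.1171]
tool_rot: [2.377, -2.053, -0.0]
ft_force: [1.2, 0.1, -0.4]
grip_width: 0.596
```

```bash
python3 hd.py tip
```

```text
[0.4752 0.1915 0.1169] [ 0.29  0.77 -0.65] 0.598
s 742.0 (402, 168, 37, 29) [[409, 169], [402, 191], [404, 194], [416, 192], [428, 196], [436, 190], [437, 171]]
s 2289.0 (100, 0, 64, 72) [[163, 0], [112, 0], [100, 11], [100, 71], [146, 25], [144, 20]]
```

Emit:
carry_out(
  motion=[
    [[0,0,0],0],
    [[0,0,0],0],
    [[0,0,0.02],0],
    [[0,0,0.05],0],
    [[0,0,0.08],0],
    [[0,0,0.11],0],
    [[0,0,0.135],0],
    [[0,0,0.135],0],
  ],
  squeeze=50,
)

```text
time: 16.9
position: [0.4775, 0.1926, 0.2551]
tool_rot: [-2.374, 2.051, -0.004]
ft_force: [1.1, 0.8, -2.6]
grip_width: 0.598
```

```bash
python3 hd.py up
python3 - <<'E'
from h import *
s,K,T=img("scene"); t,Kt,Tt=img("top")
print("lid corners on z=.086",[onz(*q,.086,K,T).round(3).tolist() for q in [(184,151),(142,208),(241,238),(273,176)]])
g=cv2.cvtColor(s,cv2.COLOR_BGR2GRAY)
# label: brightest blob on lid
m=np.zeros_like(g); m[160:225,180:245]=(g[160:225,180:245]>235)*255
cn=[c for c in cv2.findContours(m,0,1)[0]]; c=max(cn,key=cv2.contourArea); M=cv2.minAreaRect(c); print("label s",cv2.contourArea(c),M,onz(*M[0],.086,K,T).round(4))
m=np.zeros_like(t[:,:,0]); gt=cv2.cvtColor(t,cv2.COLOR_BGR2GRAY); m[150:270,350:480]=(gt[150:270,350:480]<90)*255
print("dark blobs top:")
for c in cv2.findContours(m,1,1)[0]:
    r=cv2.boundingRect(c)
    if 60<cv2.contourArea(c)<900: print(r,onz(r[0]+r[2]/2,r[1]+r[3]/2,.086,Kt,Tt).round(4))
a=cv2.resize(s[90:250,340:500],(480,480)); b=cv2.resize(t[150:270,350:480],(300,277)); o=np.zeros((480,780,3),np.uint8); o[:,:480]=a; o[:277,480:]=b
cv2.imwrite("pics/v.png",o)
E
```

```text
[0.4756 0.1916 0.2513] [-1.06 -0.1  -2.56] 0.591
s 1167.0 (415, 109, 44, 39) [[426, 110], [416, 145], [423, 147], [426, 141], [446, 146], [457, 133], [457, 113]]
s 2289.0 (100, 0, 64, 72) [[163, 0], [112, 0], [100, 11], [100, 71], [146, 25], [144, 20]]
t 70.0 (207, 216, 6, 20) [[208, 216], [208, 233], [211, 235], [211, 217]]
lid corners on z=.086 [[0.481, -0.313, 0.086], [0.646, -0.32, 0.086], [0.654, -0.105, 0.086], [0.491, -0.101, 0.086]]
label s 3258.0 ((212.0, 192.0), (64.0, 64.0), 90.0) [ 0.5683 -0.2053  0.086 ]
dark blobs top:
```

View pics/v.png

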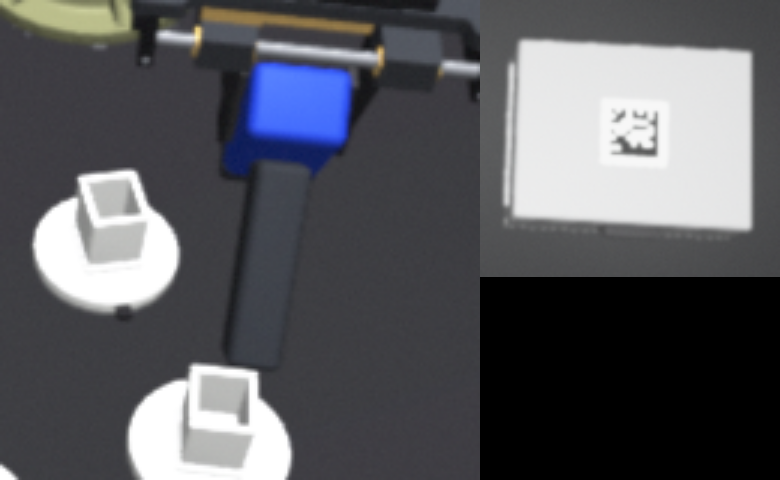

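The scanner hangs tipped nose-down: head at (300,100), handle foot at (253,363). The lid is flat, with the label at top-view (416.7,207.6). Next I'll measure the tilt and label position.

```bash
cat > tilt.py <<'E'
from h import *
def tilt(G,px,K,T,yaw=.155):
    u=np.array([np.cos(yaw),np.sin(yaw),0]); n=np.array([-u[1],u[0],0])
    o,d=ray(*px,K,T); p=o+d*((G-o)@n)/(d@n); v=p-G
    a,b=v@u,v[2]; return np.degrees(np.arctan2(a,-b)-np.arctan2(24,138)),np.hypot(a,b),p
E
python3 - <<'E'
from tilt import *
s,K,T=img("scene"); t,Kt,Tt=img("top")
print("label top",onz(416.7,207.6,.086,Kt,Tt).round(4))
P=get_state()["position"]
for dy in(0,.006): 
  for dz in(.040,.046): print(dy,dz,tilt(P+[0,dy,dz],(424.3,211),K,T))
E
```

```text
label top [ 0.566  -0.2151  0.086 ]
0 0.04 (np.float64(43.518652288513856), np.float64(0.1367038150161836), array([0.58347561, 0.20817912, 0.20871081]))
0 0.046 (np.float64(41.55244519981084), np.float64(0.14036511246833455), array([0.58347561, 0.20817912, 0.20871081]))
0.006 0.04 (np.float64(28.095384683477175), np.float64(0.1406353812724642), array([0.56053656, 0.21059482, 0.17936598]))
0.006 0.046 (np.float64(26.640987202683718), np.float64(0.14541279251668232), array([0.56053656, 0.21059482, 0.17936598]))
```

Emit:
carry_out(
  motion=[
    [[0.015,-0.035,0],0],
    [[0.03,-0.07,0],0],
    [[0.045,-0.105,0],0],
    [[0.06,-0.14,0],0],
    [[0.075,-0.175,0],0],
    [[0.09,-0.21,0],0],
    [[0.105,-0.245,0],0],
    [[0.12,-0.28,0],0],
    [[0.135,-0.315,0],0],
    [[0.15,-0.35,0],0],
    [[0.162,-0.38,0],0],
    [[0.17,-0.397,0],0],
    [[0.17,-0.397,-0.02],0],
    [[0.17,-0.397,-0.04],0],
    [[0.17,-0.397,-0.06],0],
    [[0.17,-0.397,-0.06],0],
    [[0.17,-0.397,-0.06],0],
  ],
)

```text
time: 18.9
position: [0.6455, -0.2052, 0.1911]
tool_rot: [2.377, -2.053, -0.003]
ft_force: [0.0, -0.3, -1.6]
grip_width: 0.593
```

```bash
python3 hd.py fin
python3 - <<'E'
from tilt import *
s=cv2.imread("pics/fin_s.png"); t=cv2.imread("pics/fin_t.png"); _,K,T=img("scene"); _,Kt,Tt=img("top")
a=cv2.resize(s[90:270,110:270],(533,600),interpolation=cv2.INTER_CUBIC); b=cv2.resize(t[130:250,370:440],(262,450)); o=np.zeros((600,795,3),np.uint8); o[:,:533]=a; o[:450,533:]=b
cv2.imwrite("pics/v2.png",o)
P=get_state()["position"]; G=P+[0,.006,.044]; u=np.array([.988,.154,0])
for nm,q in(("L",np.array([.567,-.211,.086])),("G",G),("W60",G+.06*np.array([-.494,-.077,-.866]))): print(nm,q.round(3),proj(q,K,T).round(1),proj(q,Kt,Tt).round(1))
E
```

```text
[ 0.6466 -0.2054  0.193 ] [-0.22  0.07 -2.29] 0.598
s 938.5 (150, 160, 49, 32) [[153, 160], [151, 182], [188, 191], [197, 189], [198, 182], [193, 185], [187, 170], [180, 168], [177, 162]]
s 106.0 (147, 0, 17, 14) [[150, 12], [163, 0], [147, 0]]
t 151.5 (416, 161, 24, 11) [[439, 161], [424, 163], [416, 170], [437, 169]]
L [ 0.567 -0.211  0.086] [209.7 190.9] [414.8 207.1]
G [ 0.647 -0.199  0.237] [178.5 171.8] [423.2 150.9]
W60 [ 0.617 -0.204  0.185] [191.  178.3] [420.4 173. ]
```

View pics/v2.png

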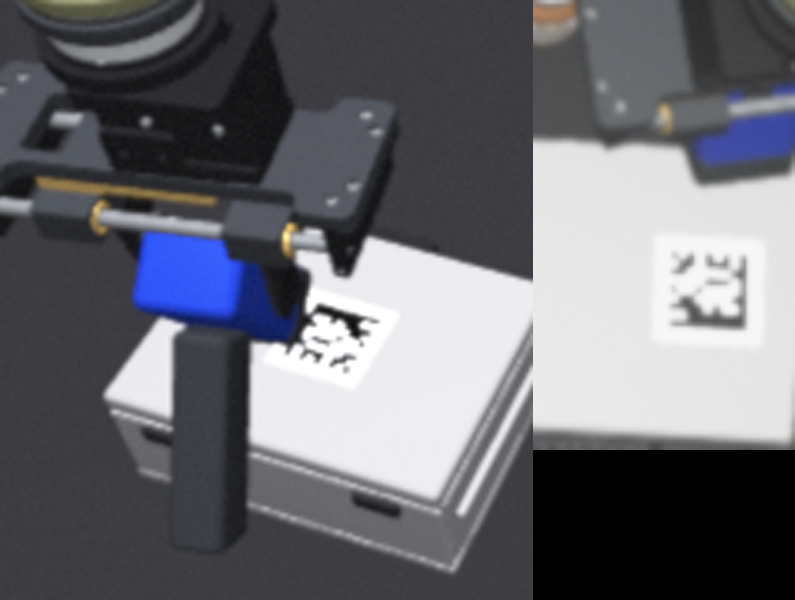

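Run:
```python
from tilt import *
s=cv2.imread("pics/fin_s.png"); t=cv2.imread("pics/fin_t.png"); _,K,T=img("scene"); _,Kt,Tt=img("top")
g=cv2.cvtColor(t,cv2.COLOR_BGR2GRAY)
for r in range(160,184,2): print(r,g[r,406:456:2].tolist())
P=get_state()["position"]
for dy in(-.012,-.006,0,.006):
    G=P+[0,dy,.044]; print(dy,tilt(G,(167.6,254.4),K,T))
    f=lambda b: None
    for b in(50,60,70):
        b=np.radians(b); d=np.array([-.988*np.cos(b),-.154*np.cos(b),-np.sin(b)]); e=np.array([-.988*np.sin(b),-.154*np.sin(b),np.cos(b)]); y=np.array([-.154,.988,0])
        W=G+.06*d
        print("  b",round(np.degrees(b)),"nose top edge +y/-y in top",[proj(W+.021*e+k*.026*y,Kt,Tt).round(1).tolist() for k in(1,-1)],"scene",[proj(W+m*.021*e+.026*y,K,T).round(1).tolist() for m in(1,-1)])
```

```text
160 [157, 109, 106, 106, 108, 106, 107, 106, 122, 141, 132, 122, 111, 107, 98, 89, 83, 79, 77, 74, 73, 84, 96, 105, 111]
162 [145, 107, 104, 105, 105, 101, 98, 95, 91, 87, 85, 81, 78, 78, 82, 79, 78, 73, 72, 75, 75, 85, 96, 104, 113]
164 [122, 89, 87, 83, 80, 73, 70, 68, 79, 81, 82, 81, 79, 81, 79, 79, 78, 73, 75, 75, 74, 87, 96, 107, 114]
166 [78, 69, 63, 67, 69, 74, 73, 77, 80, 81, 81, 82, 81, 79, 79, 79, 77, 75, 75, 75, 75, 88, 98, 107, 114]
168 [118, 109, 78, 69, 75, 82, 83, 84, 83, 84, 82, 82, 81, 79, 80, 79, 77, 76, 77, 77, 76, 89, 100, 108, 116]
170 [218, 214, 145, 70, 78, 83, 85, 84, 83, 83, 82, 82, 81, 81, 82, 78, 79, 105, 128, 112, 85, 90, 101, 109, 117]
172 [227, 227, 194, 80, 81, 86, 84, 85, 85, 84, 82, 79, 78, 78, 75, 73, 78, 170, 218, 204, 110, 93, 101, 109, 117]
174 [227, 227, 216, 110, 75, 83, 80, 78, 77, 75, 74, 73, 73, 72, 72, 70, 96, 207, 225, 211, 108, 93, 103, 112, 116]
176 [228, 227, 224, 154, 77, 76, 78, 75, 75, 76, 76, 81, 86, 97, 106, 123, 159, 222, 225, 203, 98, 94, 104, 113, 118]
178 [228, 228, 228, 206, 114, 101, 109, 118, 130, 157, 175, 181, 192, 210, 219
[... 1353 characters left out ...]
1.2, 181.3]] scene [[203.9, 161.8], [201.6, 185.0]]
  b 60 nose top edge +y/-y in top [[413.0, 182.7], [439.5, 179.1]] scene [[203.8, 167.8], [200.1, 190.6]]
  b 70 nose top edge +y/-y in top [[411.5, 179.7], [437.8, 176.1]] scene [[203.4, 173.9], [198.4, 195.8]]
0.006 (np.float64(45.00580176617933), np.float64(0.13808157106571764), array([ 0.75813429, -0.1819955 ,  0.1576714 ]))
  b 50 nose top edge +y/-y in top [[411.3, 184.9], [438.1, 181.2]] scene [[207.0, 162.5], [204.6, 185.7]]
  b 60 nose top edge +y/-y in top [[409.9, 182.7], [436.4, 179.0]] scene [[206.9, 168.5], [203.2, 191.4]]
  b 70 nose top edge +y/-y in top [[408.5, 179.7], [434.7, 176.0]] scene [[206.4, 174.6], [201.5, 196.6]]
```

Both views fit a sight of about 60–65° below level, with the window about 110 mm from the label. The sight hits within about 1 cm of the centre, slightly to -y. I'll trim +6 mm in y, settle and verify.

Emit:
carry_out(
  motion=[
    [[0,0.003,0],0],
    [[0,0.006,0],0],
    [[0,0.006,0],0],
    [[0,0.006,0],0],
    [[0,0.006,0],0],
    [[0,0.006,0],0],
    [[0,0.006,0],0],
    [[0,0.006,0],0],
    [[0,0.006,0],0],
    [[0,0.006,0],0],
  ],
)

```text
time: 20.2
position: [0.646, -0.1994, 0.192]
tool_rot: [2.377, -2.054, 0.0]
ft_force: [-0.8, -0.5, -1.8]
grip_width: 0.596
```

```bash
python3 hd.py fin2
python3 - <<'E'
from h import *
s=cv2.imread("pics/fin2_s.png"); s0=cv2.imread("pics/scene0.png"); t=cv2.imread("pics/fin2_t.png"); g=cv2.cvtColor(t,cv2.COLOR_BGR2GRAY)
print(g[174,402:450:2].tolist(),g[170:186,416].tolist())
for n,(x,y,w,h) in dict(gauge=(360,295,60,70),weight=(300,178,35,40)).items():
    print(n,"mean diff",cv2.absdiff(s,s0)[y:y+h,x:x+w].mean().round(2))
t0=cv2.imread("pics/top0.png"); print("jar",cv2.absdiff(t,t0)[105:142,360:385].mean().round(2))
c=s[250:330,185:240]; print("jar scene",cv2.absdiff(s,s0)[280:322,192:232].mean().round(2))
E
```

```text
[ 0.6461 -0.1993  0.192 ] [ 0.38 -0.13 -2.3 ] 0.592
s 940.5 (153, 160, 49, 33) [[155, 162], [155, 183], [194, 192], [200, 190], [201, 185], [194, 184], [191, 172], [180, 163]]
s 83.0 (100, 47, 8, 25) [[100, 47], [100, 71], [107, 64]]
t 150.5 (413, 161, 24, 11) [[436, 161], [420, 163], [413, 169], [432, 170]]
[228, 228, 225, 168, 76, 80, 83, 79, 77, 77, 77, 74, 73, 70, 71, 71, 73, 154, 223, 199, 96, 96, 106, 114] [83, 84, 84, 84, 79, 77, 75, 75, 109, 175, 220, 227, 228, 228, 228, 228]
gauge mean diff 1.11
weight mean diff 1.03
jar 16.28
jar scene 0.71
```

```bash
python3 -c "
from bench import ticket; print(ticket.close_job())"
```

```text
the job is handed in; nothing more can be done
None
```

I shut the lid, drew the scanner out of its stand, tipped it nose-down and handed the job in with it held over the label. The hand-in gave no verdict.

**What I did**
- **Lid:** I pushed it down to its hard stop. Force rose to about 21 N with no further movement, and the top view shows it flat.
- **Scanner:** I took the one in the leftmost stand by its head and lifted it straight out. The tool cannot tilt, so I tipped the scanner in the grip by swinging its handle against the back rim of its cup. I then tightened to 50 N and carried it over the case.

**Last checks**
- **Sight angle:** about 60–65° below level, which is 25–30° from straight down.
- **Window distance:** about 110 mm from the label.
- **Aim:** about 1 cm or better from the label's centre by my estimate.
- **Grip:** opening constant at about 52 mm, wrist load about 2 N, which is the scanner's weight.
- **Steadiness:** the pose did not change over the last readings.
- **Bystanders:** the gauge, jar and weight look unchanged in the scene camera.

**What disagreed**
- **Tool height:** it reads about 25 mm lower than the fingertips really are, judged by the lid contact and the camera. I worked with that offset.
- **Label position:** the two cameras differ by about 1 cm in the label's y position, so I aimed near the middle of the two.
- **Jar:** the top-view comparison was no use, probably because the gripper covers it. I relied on the scene camera there.
- **Scanner angle:** the two cameras gave readings of 59° to about 70°. All are inside the limit of at least 48° below level.

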